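# Make up a recap kit and a rework kit, small part in the push-catch drawer

### The arm

A 6-joint arm with a two-finger parallel gripper is mounted at the origin on a cart in front of the work surface, level with it; the furniture and walls round the work are solid. World frame = base frame: x ahead of the robot, y to its left, z up, the work surface at z = 0. Lengths are in mm, angles in rad, forces in N, time in s.
With the tool pointing down it reaches from about 375 to 750 mm from the base axis. Payload 9 kg.
Tool frame: the origin (TCP) lies at the very end of the fingers, on their centre line; the grasp point (between the pads) lies 19 mm behind it; z points along the fingers, y is the line along which they close (so a half turn about z gives the same grasp; the last joint's range is limited). The gripper opens to 85 mm and grips with 20 to 120 N. Pads are 22 mm wide; open, the fingers measure 114 mm over their backs; the gripper's body (76 mm by 85 mm) begins 54 mm behind the grasp point. The pads swing forward as they close: fully open they stand 13 mm farther back than shut.
Start: joints at [0.938, 0.104, 0.097, 1.564, 0, 1.353], TCP at [241.812, 549.148, 231.331] pointing down, gripper open.
Joint ranges: [-2.99, 2.99], [-0.84, 1.86], [-1.1, 1.16], [-1.84, 2.11], [-1.51, 1.56], [-3.14, 3.14]. Speed limits (rad/s): [2.22, 2.22, 2.57, 3.14, 3.14, 3.14].

### API

Orientations are given as [roll, pitch, yaw] about the fixed x, y, z axes, in that order (R = Rz(yaw) Ry(pitch) Rx(roll)).
In Python, from cell import status, viewer, arm gives the robot as it stands. The module is installed in compiled form; this text tells all that it offers.
- The arm moves only by the shell command python3 -m jog 'ROWS' [OPENING]. ROWS is JSON, a list that holds one entry, the list of rows, each a list of 6 numbers: the shift along the tool's x, y, z normalised to -1 to 1, where 1 is 0.4 m, then the turn, a rotation vector about the tool's x, y, z normalised to -1 to 1, where 1 is 45 degrees. A call has 1 to 10 rows; each row is the pose to reach, as a shift and turn from the pose commanded when the call began, along the tool's axes at that moment; what a row does not reach only later rows make up. A row lasts 1/8 s, in which the tool goes at most 62.5 mm and 10.7 degrees, less where a joint would pass 70% of its speed; a pose out of reach is approached as far as the arm can. A call with a number of a shift or a turn outside -1 to 1 is refused whole. A call with a gripper value outside its range is refused whole. OPENING is the opening, from -1 (shut) to 1 (fully open), set as the call begins (- or left out, the last holds). The fingers move at their own pace and stop on an object; the grip force is fixed at half the most. Time passes only in rows, so rows that repeat a pose let the fingers close. It gives the time, the measured TCP pose, the force, the opening and the grip force at its end, in the units of the state.
- status.get_obs(): the state, without advancing time (a new reading comes with each control period).
- viewer.snapshot(name): name is "scene" or "top" or "wrist"; returns (picture, depth): 480x640x3 uint8, red, green, blue; 480x640 float32, mm along the optical axis (not along the pixel's ray), 0 where there is no reading.
- viewer.calibration(name): a dict with "camera_matrix" (3x3 intrinsics, pixels), "eye" and "rotation" of the camera in the world. Camera axes: x right, y down, z forward; pixel columns grow to the right and rows downward; lengths in mm; the calibration is good to about 2 mm. A picture is of the moment at which its call begins: read the wrist's pose just before it. calibration takes no time and is no camera call; for the wrist camera it gives the pose at the moment of the call.
- arm.job_done(): hands the job in; it is judged then, once.
The state is a dict: "time_s": time; "joints": joint angles; "qd": joint speeds; "joint_efforts": joint torques, N m; "eef_pos": TCP position; "eef_rot": TCP orientation; "force": force on the tool from outside, world axes, zero at the start; "wrist_torque": the same for the moment, N m; "opening": finger opening in mm; "finger_force": force on a finger pad.
Only numpy, scipy, OpenCV 4.12 (cv2) and the standard library are available. Lean on these libraries where they do the work, as an engineer would, in place of code of your own. Each camera call takes 0.05 s, during which the arm holds its last target. There are 200 camera calls.

### The job

Make up two service kits from the stock on the grey mat. For the recap kit, stand the black filter capacitor and the larger solder reel in the two pockets of the case, one to a pocket, press its round catch button so that the small-parts drawer springs out, lay the cream film capacitor in the drawer and push it shut until it latches. For the rework kit, stand the smaller solder reel and the flux bottle in the two pockets of the low tray, never letting the bottle tip over; leave the tape roll and the black spare capacitor with wire leads alone.

Things in the scene. Friction and masses are not known exactly. Their poses are not given: they have to be found in the camera images.
- kit_case: Fixed grey case 178(x) x 158(y) x 44 mm. Origin: footprint centre at desk height, +x to its back. Two 70 x 70 mm pockets, centres x=48, y=+38 and -38 mm, floor z=30, rim z=44, walls and divider 6 mm. In front a deck, top z=44, with the steel catch button: 32 mm across, at x=-40, y=0, top z=54; travel 7 mm down, spring 1.4 to 4.5 N, frees the drawer within 5 mm, rises by itself. Drawer below.
- small_drawer (a joint): Sprung drawer (3 N), m: 0 latched, 0.075 fully out to the case's -x. In the case's frame, out: opening x=-154 to -80, y=-66 to 66 mm, floor z=8, walls up to z=28; front panel z=4 to 41, 156 mm wide, face at x=-164 (-89 shut). No handle. To shut, push the face (3 to 7 N) to the stop at -0.003: the catch clicks near -0.001, and it rests at 0; let go earlier, it springs out.
- kit_tray: Low grey tray lined with black foam, 82 (x) x 158 (y) x 20 mm high, fixed to the desk. Origin: centre of its footprint, at desk height; z up. Two square open pockets, 70 x 70 mm, side by side, centres at x = 0, y = +38 and -38 mm; pocket floor at z = 6 mm, rims at z = 20 mm; walls and divider 6 mm thick.
- filter_cap: Black filter capacitor, an upright can 42 mm in diameter with its top at 50 mm and two white screw terminals up to 56 mm. Origin: centre of its underside. At the start on the grey mat, 3 mm above the desk.
- large_reel: The larger of the two small solder reels (green flanges), standing with its axis upright, 46 mm in diameter, 34 mm high. Origin: centre of its underside. At the start on the grey mat, 3 mm above the desk.
- small_reel: The smaller solder reel (red flanges), standing with its axis upright, 39 mm in diameter, 30 mm high. Origin: centre of its underside. At the start on the grey mat, 3 mm above the desk.
- flux_bottle: Brown flux bottle (the one on the mat), upright, 37 mm in diameter up to 60 mm, then a shoulder and a black cap 20 mm in diameter up to 84 mm. Origin: centre of its underside. At the start on the grey mat, 3 mm above the desk.
- film_cap: Small cream film capacitor lying flat: a block 12 (x) x 22 (y) x 12 mm high, its middle at x = -6 mm from the origin, with two thin wire leads that stick out 11 mm to +x and that nothing can touch. Origin: underside, at the block's +x face where the leads begin, in the middle of y; z up. At the start on the grey mat, 3 mm above the desk.
- spare_cap: Bystander, to be left alone: black electrolytic capacitor lying on its side, a can 14 mm thick and 28 mm long with two wire leads, 51 mm in all. Origin: centre of its underside. On the mat, 3 mm above the desk.
- tape_roll: Bystander, to be left alone: roll of green masking tape lying flat at the right of the work, 84 mm in diameter, 19 mm high. Origin: centre of its underside.
Mind the look-alikes: they are no part of the job. Leave any purple look-alike of the filter_cap alone.

How it is judged:
By the outcome, as a careful person would: the job done as asked, in the order asked, and still so for the second after the job is handed in, with the robot touching nothing.
It also fails if it takes over 136 s, if anything falls off the work surface, if the arm or the gripper's body presses on something with over 40 N, if the wrist force passes 120 N, or if a joint passes its speed limit or range.

## Working session

There is one attempt and no reset: what is moved stays moved. The work goes in short steps, Python scripts to look and compute and a shell command to move; the robot and the scene stay as the last step left them, time stands still between calls to the robot, and variables do not carry over. Pictures are saved under pics/ and viewed, at most 14 in all, crops included, and the job is handed in when it is done.

```bash
mkdir -p pics; cat > h.py <<'E'
import numpy as np,cv2
from cell import status,viewer,arm
from scipy.spatial.transform import Rotation as R
def snap(n,f):
    c=viewer.calibration(n); p,d=viewer.snapshot(n)
    cv2.imwrite(f'pics/{f}.png',p[:,:,::-1]); np.savez(f'{f}.npz',p=p,d=d,K=c['camera_matrix'],e=c['eye'],r=c['rotation'])
def world(f,u,v,z=None):
    s=np.load(f+'.npz');K=s['K'];ray=s['r']@np.linalg.inv(K)@np.array([u,v,1.])
    if z is None: return s['e'].ravel()+ray*s['d'][int(v),int(u)]
    return s['e'].ravel()+ray*(z-s['e'].ravel()[2])/ray[2]
def cloud(f):
    s=np.load(f+'.npz');K=s['K'];v,u=np.mgrid[:480,:640];P=np.stack([u,v,np.ones_like(u)],-1)@np.linalg.inv(K).T*s['d'][...,None]
    return P@s['r'].T+s['e'].ravel()
E
python3 - <<'E'
from h import *
o=status.get_obs();print(o)
for n in('scene','top'):
    snap(n,n+'0');c=viewer.calibration(n);print(n,c['eye'],c['rotation'],c['camera_matrix'])
E
```

```text
{'time_s': 0.0, 'joints': array([ 9.38337310e-01,  1.04709107e-01,  9.64899133e-02,  1.56387462e+00,
       -5.74195540e-06,  1.35309224e+00]), 'qd': array([ 5.25291651e-04,  3.87234133e-04, -1.09363484e-03, -3.80233248e-04,
       -8.16334793e-04,  7.89220247e-05]), 'joint_efforts': array([-2.13477579e-04, -5.56928337e+01,  5.03648686e+01,  1.70183543e-02,
       -2.73282376e-04,  4.66078393e-05]), 'eef_pos': array([241.5840589 , 548.87129115, 230.52792963]), 'eef_rot': array([-3.14032456e+00, -2.74635003e-04,  2.72683755e+00]), 'force': array([ 0.37843395, -0.33048591,  0.23054962]), 'wrist_torque': array([ 0.05250463,  0.00489316, -0.00424099]), 'finger_force': 0.0, 'opening': 85.5930511957679}
scene [-191.1024302   488.33936264  646.63100653] [-2.18669135 -0.00514222 -2.17263397] [[450.2588165    0.         319.7519846 ]
 [  0.         450.2588165  242.98192425]
 [  0.           0.           1.        ]]
top [ 321.18137647   -4.91592791 1359.44386813] [-3.00989271  0.02152975 -1.57901691] [[465.99356127   0.         322.97134802]
 [  0.         465.99356127 242.68703318]
 [  0.           0.           1.        ]]
```

```bash
sed -i "s/r=c\['rotation'\]/r=R.from_euler('xyz',c['rotation']).as_matrix()/" h.py; python3 - <<'E'
import numpy as np
from scipy.spatial.transform import Rotation as R
for n in('scene0','top0'):
    s=dict(np.load(n+'.npz'));s['r']=R.from_euler('xyz',s['r']).as_matrix();np.savez(n+'.npz',**s)
E
```

```text
(no output)
```

View pics/top0.png

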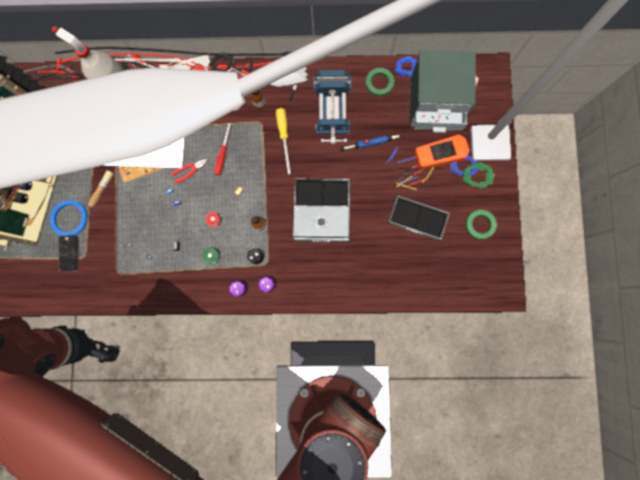

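View pics/scene0.png

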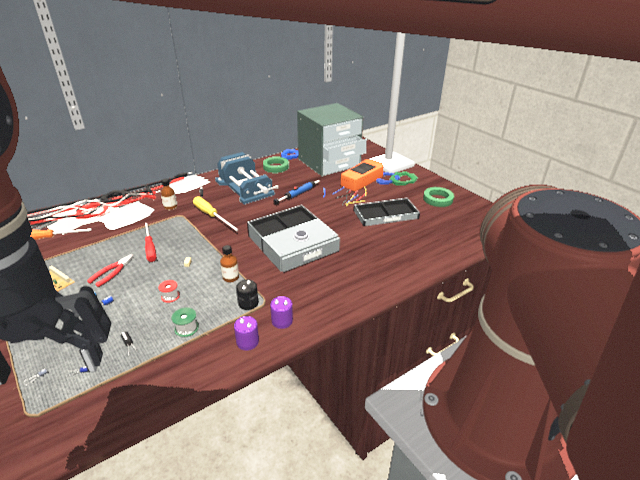

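```bash
python3 - <<'E'
from h import *
p=cv2.imread('pics/top0.png');cv2.imwrite('pics/c1.png',cv2.resize(p[170:300,190:350],None,fx=5,fy=4.6,interpolation=cv2.INTER_CUBIC)[:600])
cv2.imwrite('pics/c2.png',cv2.resize(p[170:250,370:470],None,fx=6,fy=6,interpolation=cv2.INTER_CUBIC))
C=cloud('top0')
def comp(name,u0,u1,v0,v1,zlo,zhi):
    Q=C[v0:v1,u0:u1].reshape(-1,3);Q=Q[(Q[:,2]>zlo)&(Q[:,2]<zhi)]
    print(name,len(Q),((Q.min(0)+Q.max(0))/2).round(1),np.ptp(Q,axis=0).round(),np.median(Q,0).round(1))
comp('desk',300,400,270,300,-20,20)
comp('red',200,226,206,232,22,50);comp('green',198,224,243,268,25,55);comp('filt',244,268,243,268,40,70)
comp('bottle',246,270,208,234,50,100);comp('film',230,248,183,199,10,25)
comp('case',285,360,170,250,35,50)
Q=C[170:250,285:360].reshape(-1,3);Q=Q[(Q[:,2]>36)&(Q[:,2]<60)];print(cv2.minAreaRect(Q[:,:2].astype(np.float32)))
Q=C[185:250,380:460].reshape(-1,3);Q=Q[(Q[:,2]>14)&(Q[:,2]<30)];print(cv2.minAreaRect(Q[:,:2].astype(np.float32)))
E
```

```text
desk 2990 [378.6 -53.4   1.4] [ 87. 289.  20.] [378.2 -53.3   1. ]
red 131 [573.3 345.8  31.9] [37. 36. 18.] [573.  345.2  33. ]
green 199 [466.2 350.9  35.6] [44. 46. 17.] [465.  351.   37.1]
filt 181 [461.  220.   51.8] [42. 43. 21.] [461.4 218.1  51.7]
bottle 121 [557.5 212.2  71.7] [33. 35. 43.] [555.2 209.5  60.8]
film 33 [656.5 268.   16.8] [39. 35. 13.] [658.1 274.1  13.9]
case 2130 [595.7  26.4  42.5] [183. 163.  15.] [570.1  26.8  44.1]
((594.3905029296875, 27.73181915283203), (159.61117553710938, 179.8251190185547), 87.99906158447266)
((571.0828247070312, -254.92929077148438), (158.5746612548828, 84.62728881835938), 70.49323272705078)
```

View pics/c1.png

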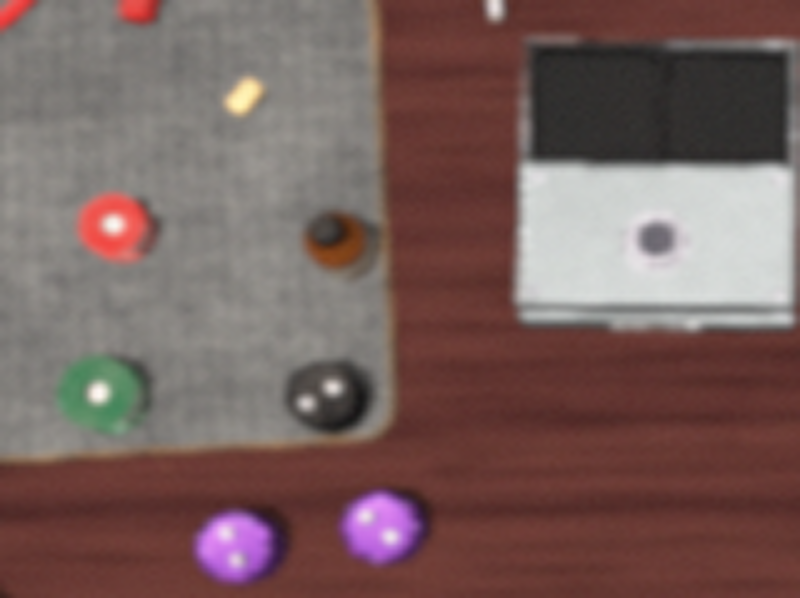

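View pics/c2.png

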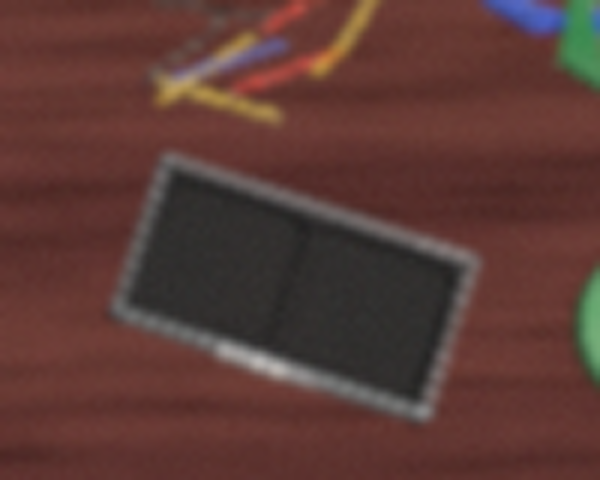

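```bash
python3 - <<'E'
from h import *
for u,v in((120,120),(200,100),(330,40),(400,10),(560,60),(442,85),(343,100)):print(u,v,world('top0',u,v).round())
print('button',world('top0',190+656/5,170+238/4.6,54).round(1))
for c in((528,40),(796,42),(797,326),(516,322)):print(world('top0',190+c[0]/5,170+c[1]/4.6,44).round(1))
for c in((165,155),(480,262),(430,418),(113,312)):print(world('top0',370+c[0]/6,170+c[1]/6,20).round(1))
c,s=np.cos(np.radians(-2)),np.sin(np.radians(-2));M=np.array([[c,-s],[s,c]]);o=np.array([594.5,27])
for q in((48,38),(48,-38),(-40,0),(-164,0),(-118,0)):print(q,(o+M@q).round(1))
E
```

```text
120 120 [572. 282. 760.]
200 100 [599. 173. 760.]
330 40 [662.  -5. 793.]
400 10 [691. -94. 810.]
560 60 [ 808. -469.  463.]
442 85 [ 906. -305.  161.]
343 100 [921. -41.  45.]
button [554.5  26.3  54. ]
[684.1 100.   44. ]
[680.6 -55.5  44. ]
[500.1 -53.3  44. ]
[504.4 106.9  44. ]
[ 634.9 -197.    20. ]
[ 579.9 -347.6   20. ]
[ 503.9 -320.3   20. ]
[ 557.5 -169.6   20. ]
(48, 38) [643.8  63.3]
(48, -38) [641.1 -12.7]
(-40, 0) [554.5  28.4]
(-164, 0) [430.6  32.7]
(-118, 0) [476.6  31.1]
```

```bash
python3 -m jog '[[[-0.834,-0.531,0.276,0,0,-0.529],[-0.834,-0.531,0.276,0,0,-0.529],[-0.834,-0.531,0.276,0,0,-0.529],[-0.834,-0.531,0.276,0,0,-0.529],[-0.834,-0.531,0.276,0,0,-0.529],[-0.834,-0.531,0.276,0,0,-0.529],[-0.834,-0.531,0.276,0,0,-0.529],[-0.834,-0.531,0.276,0,0,-0.529],[-0.834,-0.531,0.276,0,0,-0.529],[-0.834,-0.531,0.276,0,0,-0.529]]]' 1; python3 -c "
from h import *
snap('wrist','w1');print(status.get_obs()['eef_pos'],status.get_obs()['eef_rot']);print(viewer.calibration('wrist'))"
```

```text
time_s: 1.35
eef_pos: [461.2, 221.3, 121.2]
eef_rot: [3.141, 0.0, -3.139]
force: [-0.2, 0.5, -0.3]
opening: 85.4
finger_force: 0.0
[461.17245295 221.29282918 121.24939485] [ 3.14132636e+00  4.62417492e-04 -3.13932303e+00]
{'camera_matrix': array([[422.10218917,   0.        , 312.58780795],
       [  0.        , 422.10218917, 236.67762918],
       [  0.        ,   0.        ,   1.        ]]), 'eye': array([376.34395893, 220.60133339, 264.53900593]), 'rotation': array([ 2.80949472e+00, -2.58025617e-04,  1.57279218e+00])}
```

View pics/w1.png

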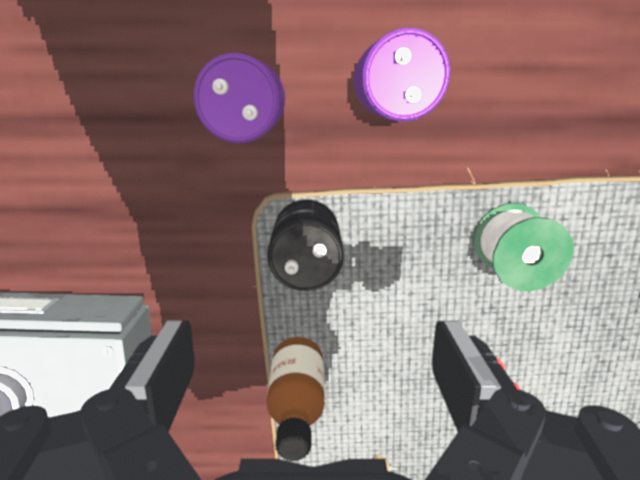

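```bash
python3 -c "
from h import *
for u,v,z in((306,252,53),(532,254,37),(294,440,87),(238,98,56),(403,73,56),(112,352,44)):print(world('w1',u,v,z).round(1))"
```

```text
[458.  217.3  53. ]
[465.2 347.7  37. ]
[552.3 211.   87. ]
[379.4 185.6  56. ]
[368.3 262.3  56. ]
[527.   98.6  44. ]
```

```bash
python3 -m jog '[[[0.005,-0.008,0.125,0,0,0],[0.005,-0.008,0.25,0,0,0],[0.005,-0.008,0.25,0,0,0],[0.005,-0.008,0.25,0,0,0]]]' 1; python3 -m jog '[[[0,0,0,0,0,0],[0,0,0,0,0,0],[0,0,0,0,0,0],[0,0,0,0,0,0],[0,0,0,0,0,0],[0,0,-0.1,0,0,0],[0,0,-0.2,0,0,0],[0,0,-0.2,0,0,0]]]' -1
```

```text
time_s: 1.9
eef_pos: [460.4, 217.7, 23.0]
eef_rot: [3.141, 0.002, -3.14]
force: [0.2, -0.2, 0.2]
opening: 85.6
finger_force: 0.0
time_s: 2.9
eef_pos: [461.8, 217.6, 104.6]
eef_rot: [3.14, 0.006, -3.141]
force: [0.5, -0.1, -1.1]
opening: 40.4
finger_force: 60.9
```

```bash
python3 -m jog '[[[-0.455,-0.578,0,0,0,0],[-0.455,-0.578,0,0,0,0],[-0.455,-0.578,0,0,0,0],[-0.455,-0.578,0,0,0,0],[-0.455,-0.578,0,0,0,0],[-0.455,-0.578,0,0,0,0],[-0.455,-0.578,0,0,0,0],[-0.455,-0.578,0,0,0,0],[-0.455,-0.578,0,0,0,0]]]'; python3 -c "
from h import *
snap('wrist','w2')"
```

```text
time_s: 4.03
eef_pos: [641.4, -13.0, 101.1]
eef_rot: [3.142, 0.0, -3.14]
force: [-0.5, -0.4, -0.1]
opening: 40.5
finger_force: 61.2
```

View pics/w2.png

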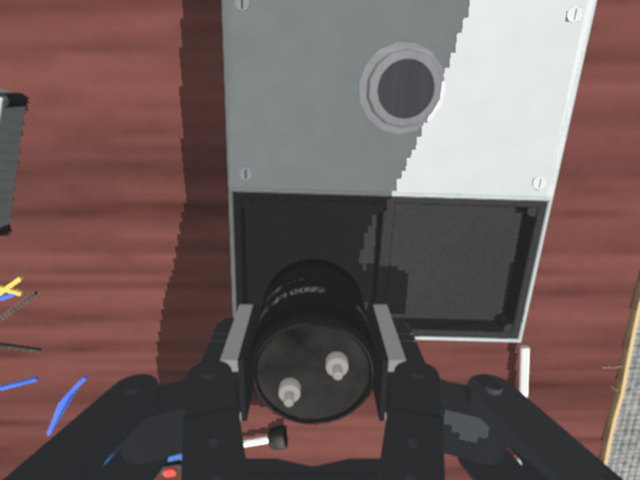

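```bash
python3 -c "
from h import *
for u,v,z in((407,88,54),(233,192,44),(548,200,44),(521,341,44),(380,197,44)):print(world('w2',u,v,z).round(1))"
```

```text
[555.2  26.5  54. ]
[602.7 -52.1  44. ]
[606.5 101.2  44. ]
[685.9 101.   44. ]
[605.1  19.2  44. ]
```

```bash
python3 -m jog '[[[0,0,0.07,0,0,0],[0,0,0.115,0,0,0],[0,0,0.122,0,0,0],[0,0,0.128,0,0,0],[0,0,0.128,0,0,0],[0,0,0.128,0,0,0]]]'; python3 -m jog '[[[0,0,0,0,0,0],[0,0,0,0,0,0],[0,0,0,0,0,0],[0,0,-0.1,0,0,0],[0,0,-0.17,0,0,0],[0,0,-0.17,0,0,0]]]' 0.32;
```

```text
time_s: 4.82
eef_pos: [642.1, -14.0, 50.5]
eef_rot: [-3.141, 0.001, -3.141]
force: [-0.4, -0.7, -0.3]
opening: 40.4
finger_force: 61.2
time_s: 5.58
eef_pos: [643.4, -14.3, 120.7]
eef_rot: [-3.141, 0.005, -3.141]
force: [0.3, -1.1, 0.5]
opening: 56.6
finger_force: 0.0
```

```bash
python3 -m jog '[[[0.44,0.905,0,0,0,0],[0.44,0.905,0,0,0,0],[0.44,0.905,0,0,0,0],[0.44,0.905,0,0,0,0],[0.44,0.905,0,0,0,0],[0.44,0.905,0,0,0,0],[0.44,0.905,0,0,0,0],[0.44,0.905,0,0,0,0],[0.44,0.905,0,0,0,0],[0.44,0.905,0,0,0,0]]]' 1; python3 -m jog '[[[0,0,0.125,0,0,0],[0,0,0.25,0,0,0],[0,0,0.253,0,0,0],[0,0,0.253,0,0,0]]]' 1; python3 -m jog '[[[0,0,0,0,0,0],[0,0,0,0,0,0],[0,0,0,0,0,0],[0,0,0,0,0,0],[0,0,0,0,0,0],[0,0,-0.1,0,0,0],[0,0,-0.2,0,0,0],[0,0,-0.2,0,0,0]]]' -1;
```

```text
time_s: 6.82
eef_pos: [465.9, 346.9, 117.4]
eef_rot: [-3.141, -0.0, 3.141]
force: [1.3, 0.9, 0.0]
opening: 85.5
finger_force: 0.0
time_s: 7.32
eef_pos: [466.6, 347.8, 18.3]
eef_rot: [3.141, 0.001, 3.141]
force: [0.8, 0.0, 0.2]
opening: 85.7
finger_force: 0.0
time_s: 8.32
eef_pos: [467.7, 349.0, 100.8]
eef_rot: [3.139, 0.006, -3.141]
force: [0.6, 1.6, -1.1]
opening: 43.9
finger_force: 61.4
```

```bash
python3 -m jog '[[[0,0,-0.15,0,0,0],[-0.4425,-0.715,-0.15,0,0,0],[-0.4425,-0.715,-0.15,0,0,0],[-0.4425,-0.715,-0.15,0,0,0],[-0.4425,-0.715,-0.15,0,0,0],[-0.4425,-0.715,-0.15,0,0,0],[-0.4425,-0.715,-0.15,0,0,0],[-0.4425,-0.715,-0.15,0,0,0],[-0.4425,-0.715,-0.15,0,0,0],[-0.4425,-0.715,-0.15,0,0,0]]]'; python3 -c "
from h import *
snap('wrist','w3')"
```

```text
time_s: 9.57
eef_pos: [642.1, 63.6, 156.6]
eef_rot: [3.141, -0.0, -3.139]
force: [-0.8, 0.7, 0.4]
opening: 44.2
finger_force: 61.7
```

View pics/w3.png

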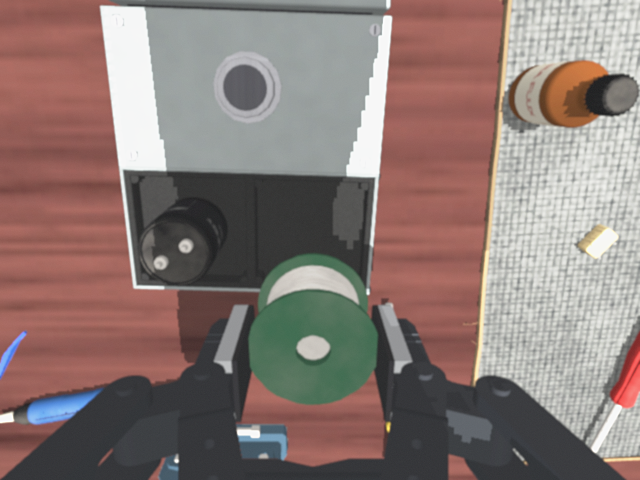

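```bash
python3 -m jog '[[[0,0,0.13,0,0,0],[0,0,0.24,0,0,0],[0,0,0.265,0,0,0],[0,0,0.276,0,0,0],[0,0,0.276,0,0,0],[0,0,0.276,0,0,0]]]'; python3 -m jog '[[[0,0,0,0,0,0],[0,0,0,0,0,0],[0,0,0,0,0,0],[0,0,-0.1,0,0,0],[0,0,-0.2,0,0,0],[0,0,-0.2,0,0,0]]]' 0.32;
```

```text
time_s: 10.38
eef_pos: [643.8, 62.0, 48.0]
eef_rot: [-3.141, 0.003, -3.141]
force: [1.0, -0.5, -1.1]
opening: 44.0
finger_force: 61.7
time_s: 11.12
eef_pos: [644.9, 61.8, 130.4]
eef_rot: [-3.141, 0.006, -3.141]
force: [0.7, 0.1, 0.0]
opening: 56.5
finger_force: 0.0
```

```bash
python3 -m jog '[[[0.22,-0.088,0,0,0,0],[0.22,-0.088,0,0,0,0],[0.22,-0.088,0,0,0,0],[0.22,-0.088,0,0,0,0],[0.22,-0.088,0,0,0,0]]]' -1; python3 -m jog '[[[0,0,0.1,0,0,0],[0,0,0.16,0,0,0],[0,0,0.18,0,0,0],[0,0,0.187,0,0,0],[0,0,0.194,0,0,0],[0,0,0.197,0,0,0],[0,0,0.197,0,0,0]]]' ; python3 -m jog '[[[0,0,0,0,0,0],[0,0,-0.1,0,0,0],[0,0,-0.2,0,0,0],[0,0,-0.2,0,0,0],[0,0,-0.2,0,0,0]]]';python3 -c "
from h import *
snap('wrist','w4')"
```

```text
time_s: 11.75
eef_pos: [555.4, 27.0, 126.1]
eef_rot: [3.142, 0.0, -3.141]
force: [-0.2, -0.4, 0.2]
opening: 0.3
finger_force: 0.0
time_s: 12.62
eef_pos: [555.5, 26.8, 48.2]
eef_rot: [3.142, 0.002, -3.141]
force: [0.6, 1.6, 4.2]
opening: -0.4
finger_force: 1.8
time_s: 13.25
eef_pos: [554.2, 26.7, 126.5]
eef_rot: [3.142, -0.001, -3.141]
force: [0.6, 0.1, -0.3]
opening: 0.1
finger_force: 0.0
```

View pics/w4.png

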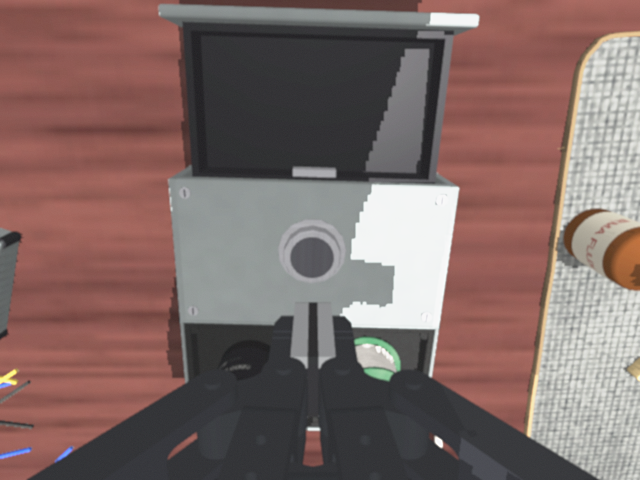

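```bash
python3 -m jog '[[[-0.25,0.6125,0,0,0,0],[-0.25,0.6125,0,0,0,0],[-0.25,0.6125,0,0,0,0],[-0.25,0.6125,0,0,0,0],[-0.25,0.6125,0,0,0,0],[-0.25,0.6125,0,0,0,0],[-0.25,0.6125,0,0,0,0]]]' -0.1;python3 -c "
from h import *
snap('wrist','w5');p=cv2.imread('pics/w5.png');cv2.imwrite('pics/w5c.png',cv2.resize(p[200:350,240:400],None,fx=4,fy=4))"
```

```text
time_s: 14.18
eef_pos: [653.9, 270.9, 126.4]
eef_rot: [-3.141, -0.001, -3.142]
force: [-0.1, 0.0, 0.9]
opening: 38.5
finger_force: 0.0
```

View pics/w5c.png

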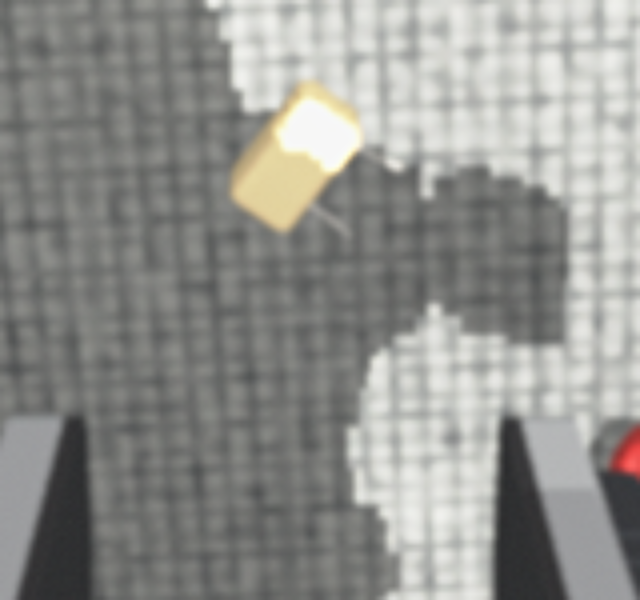

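```bash
python3 -c "
from h import *
f=lambda a,b:world('w5',240+a/4,200+b/4,15)[:2]
A,B,D,E=f(243,185),f(283,232),f(360,148),f(316,100)
print((A+B+D+E)/4,np.linalg.norm(A-B),np.linalg.norm(B-D),np.degrees(np.arctan2(*((D+E-A-B)[::-1]))), np.degrees(np.arctan2(*((D+B-A-E)[::-1]))))"
```

```text
[660.11073362 271.91002635] 10.360671915710977 18.965097550376353 140.14507153159542 39.839831076315036
```

```bash
python3 -m jog '[[[-0.014,0.001,0.1,0,0,1],[-0.014,0.001,0.1,0,0,1],[-0.014,0.001,0.1,0,0,1],[-0.014,0.001,0.1,0,0,1],[-0.014,0.001,0.1,0,0,1],[-0.014,0.001,0.1,0,0,1]]]' -0.1;python3 -m jog '[[[0,0,0,0,0,0.11],[0,0,0.1,0,0,0.11],[0,0,0.18,0,0,0.11],[0,0,0.195,0,0,0.11],[0,0,0.2025,0,0,0.11],[0,0,0.2025,0,0,0.11],[0,0,0.2025,0,0,0.11]]]'; python3 -m jog '[[[0,0,0,0,0,0],[0,0,0,0,0,0],[0,0,0,0,0,0],[0,0,0,0,0,0],[0,0,0,0,0,0]]]' -1
```

```text
time_s: 14.98
eef_pos: [660.1, 271.6, 87.6]
eef_rot: [3.141, 0.0, 2.359]
force: [0.4, 0.2, 0.2]
opening: 38.2
finger_force: 0.0
time_s: 15.85
eef_pos: [661.0, 272.5, 7.9]
eef_rot: [3.14, 0.001, 2.271]
force: [-0.6, 0.2, -0.5]
opening: 38.6
finger_force: 0.0
time_s: 16.48
eef_pos: [660.5, 272.4, 7.1]
eef_rot: [3.141, 0.0, 2.271]
force: [-1.2, 0.7, 6.0]
opening: 9.7
finger_force: 60.1
```

```bash
python3 -m jog '[[[0,0,-0.1,0,0,0],[0,0,-0.275,0,0,0],[0,0,-0.275,0,0,-1],[0,0,-0.275,0,0,-1],[0,0,-0.275,0,0,-1],[0,0,-0.275,0,0,-1],[0,0,-0.275,0,0,-1],[0,0,-0.275,0,0,-1]]]';python3 -m jog '[[[0.404,-0.6475,0,0,0,-0.11],[0.404,-0.6475,0,0,0,-0.11],[0.404,-0.6475,0,0,0,-0.11],[0.404,-0.6475,0,0,0,-0.11],[0.404,-0.6475,0,0,0,-0.11],[0.404,-0.6475,0,0,0,-0.11],[0.404,-0.6475,0,0,0,-0.11],[0.404,-0.6475,0,0,0,-0.11]]]'; python3 -c "
from h import *
snap('wrist','w6')"
```

```text
time_s: 17.48
eef_pos: [660.0, 272.2, 116.1]
eef_rot: [3.142, -0.0, 3.053]
force: [-1.0, -0.7, -0.0]
opening: 9.7
finger_force: 59.4
time_s: 18.48
eef_pos: [477.5, 28.7, 116.4]
eef_rot: [3.141, 0.0, -3.141]
force: [0.1, -0.3, 0.3]
opening: 9.8
finger_force: 59.4
```

View pics/w6.png

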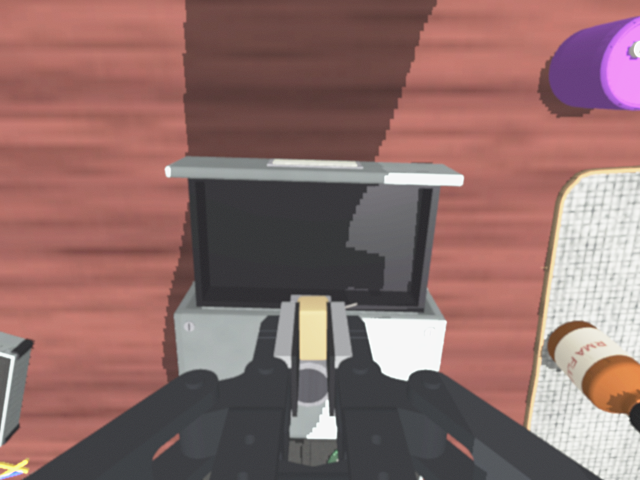

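```bash
python3 -m jog '[[[0,0,0.13,0,0,0],[0,0,0.22,0,0,0],[0,0,0.25,0,0,0],[0,0,0.258,0,0,0],[0,0,0.26,0,0,0],[0,0,0.26,0,0,0]]]';python3 -m jog '[[[0,0,0,0,0,0],[0,0,0,0,0,0],[0,0,0,0,0,0],[0,0,-0.05,0,0,0],[0,0,-0.17,0,0,0],[0,0,-0.17,0,0,0],[0,0,-0.17,0,0,0]]]' -0.45; python3 -c "
from h import *
snap('wrist','w7')"
```

```text
time_s: 19.27
eef_pos: [477.9, 27.9, 13.6]
eef_rot: [-3.141, 0.002, -3.141]
force: [0.7, 0.1, 0.7]
opening: 10.0
finger_force: 59.4
time_s: 20.15
eef_pos: [476.9, 28.0, 80.0]
eef_rot: [3.142, 0.0, -3.141]
force: [-0.7, 0.3, -0.4]
opening: 23.8
finger_force: 0.0
```

View pics/w7.png

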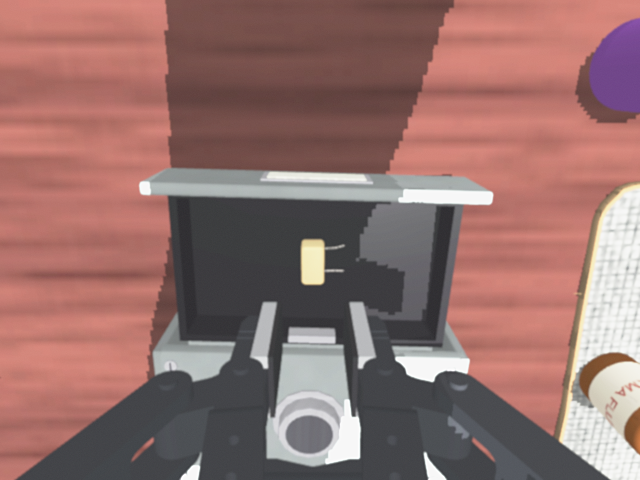

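```bash
python3 -m jog '[[[0.1875,0.004,0,0,0,0],[0.1875,0.004,0,0,0,0],[0.1875,0.004,0,0,0,0],[0.1875,0.004,0.15,0,0,0],[0.1875,0.004,0.15,0,0,0],[0.1875,0.004,0.15,0,0,0]]]' -1;python3 -m jog '[[[-0.03,0,0,0,0,0],[-0.05,0,0,0,0,0],[-0.075,0,0,0,0,0],[-0.1,0,0,0,0,0],[-0.125,0,0,0,0,0],[-0.15,0,0,0,0,0],[-0.175,0,0,0,0,0],[-0.2,0,0,0,0,0],[-0.21,0,0,0,0,0],[-0.22,0,0,0,0,0]]]'
```

```text
time_s: 20.95
eef_pos: [402.6, 29.5, 21.5]
eef_rot: [-3.142, 0.0, -3.141]
force: [-0.5, -0.2, -0.0]
opening: 0.1
finger_force: 0.0
time_s: 22.2
eef_pos: [489.8, 29.4, 20.1]
eef_rot: [-3.141, -0.001, -3.141]
force: [-4.8, -3.9, 2.7]
opening: -0.2
finger_force: 2.6
```

```bash
python3 -m jog '[[[-0.01,0,0,0,0,0],[-0.0125,0,0,0,0,0],[-0.0125,0,0,0,0,0]]]';python3 -m jog '[[[-0.005,0,0,0,0,0],[-0.0075,0,0,0,0,0],[-0.0075,0,0,0,0,0]]]'
```

```text
time_s: 22.58
eef_pos: [495.3, 29.8, 20.2]
eef_rot: [3.141, 0.0, -3.141]
force: [-1.2, -1.2, -0.6]
opening: -0.2
finger_force: 0.4
time_s: 22.95
eef_pos: [497.8, 29.8, 20.2]
eef_rot: [3.141, -0.0, -3.141]
force: [-2.3, -0.9, -0.5]
opening: -0.0
finger_force: 1.4
```

```bash
python3 -m jog '[[[-0.005,0,0,0,0,0],[-0.005,0,0,0,0,0]]]';python3 -m jog '[[[-0.005,0,0,0,0,0],[-0.005,0,0,0,0,0]]]'
```

```text
time_s: 23.2
eef_pos: [499.2, 29.7, 20.1]
eef_rot: [3.141, -0.002, -3.141]
force: [-7.4, -1.8, 2.4]
opening: 0.3
finger_force: 3.3
time_s: 23.45
eef_pos: [499.4, 29.8, 20.0]
eef_rot: [-3.141, -0.006, -3.141]
force: [-17.7, -2.4, 11.6]
opening: 0.3
finger_force: 8.6
```

```bash
python3 -m jog '[[[0.05,0,0,0,0,0],[0.15,0,0,0,0,0],[0.15,0,-0.15,0,0,0],[0.15,0,-0.25,0,0,0],[0.15,0,-0.25,0,0,0],[0.15,0,-0.25,0,0,0]]]' 1;python3 -c "
from h import *
snap('wrist','w8');snap('top','top8')"
```

```text
time_s: 24.2
eef_pos: [442.3, 29.7, 120.1]
eef_rot: [3.141, 0.001, -3.141]
force: [0.1, -0.5, -0.5]
opening: 85.6
finger_force: 0.0
```

View pics/w8.png

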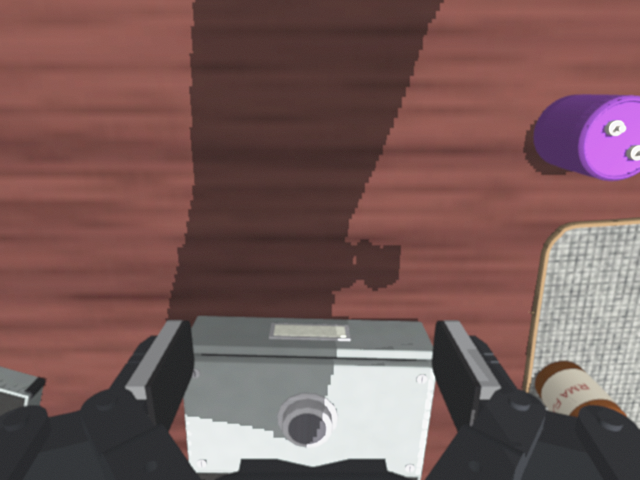

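```bash
python3 -m jog '[[[-0.3225,0.784,0,0,0,0],[-0.3225,0.784,0,0,0,0],[-0.3225,0.784,0,0,0,0],[-0.3225,0.784,0,0,0,0],[-0.3225,0.784,0,0,0,0],[-0.3225,0.784,0,0,0,0],[-0.3225,0.784,0,0,0,0],[-0.3225,0.784,0,0,0,0]]]' 1; python3 -c "
from h import *
snap('wrist','w9')"
```

```text
time_s: 25.3
eef_pos: [570.1, 342.6, 119.2]
eef_rot: [-3.141, -0.002, -3.141]
force: [0.7, -0.3, -0.3]
opening: 85.5
finger_force: 0.0
```

View pics/w9.png

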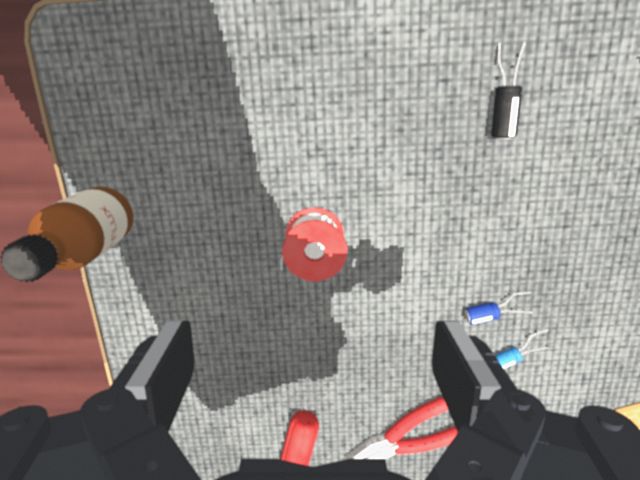

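```bash
python3 -c "
from h import *
print(world('w9',315,250,33),world('w9',28,258,87))"; python3 -m jog '[[[0,0,0.125,0,0,0],[0,0,0.25,0,0,0],[0,0,0.256,0,0,0],[0,0,0.256,0,0,0]]]'
```

```text
[572.36054617 343.47839591  33.        ] [555.83955336 214.65625941  87.        ]
time_s: 25.85
eef_pos: [571.5, 343.0, 19.9]
eef_rot: [3.141, 0.001, 3.142]
force: [0.7, -0.2, 0.2]
opening: 85.5
finger_force: 0.0
```

```bash
python3 -m jog '[[[0,0,0,0,0,0],[0,0,0,0,0,0],[0,0,0,0,0,0],[0,0,0,0,0,0],[0,0,0,0,0,0],[0,0,-0.1,0,0,0],[0,0,-0.22,0,0,0],[0,0,-0.3375,0,0,0],[0,0,-0.3375,0,0,0]]]' -1; python3 -m jog '[[[0,-0.75,0,0,0,0],[0,-0.75,0,0,0,0],[0,-0.75,0,0,0,0],[0,-0.75,0,0,0,0],[0,-0.75,0,0,0,0],[0,-0.75,0,0,0,0],[0,-0.75,0,0,0,0]]]';  python3 -m jog '[[[0.035,-0.84,0,0,0,0],[0.035,-0.84,0,0,0,0],[0.035,-0.84,0,0,0,0],[0.035,-0.84,0,0,0,0],[0.035,-0.84,0,0,0,0],[0.035,-0.84,0,0,0,0],[0.035,-0.84,0,0,0,0],[0.035,-0.84,0,0,0,0]]]'; python3 -c "
from h import *
snap('wrist','w10')"
```

```text
time_s: 26.98
eef_pos: [573.0, 344.3, 158.3]
eef_rot: [3.139, 0.007, -3.141]
force: [-0.4, -0.3, -1.9]
opening: 35.7
finger_force: 60.1
time_s: 27.85
eef_pos: [570.5, 43.6, 152.2]
eef_rot: [3.141, -0.001, -3.141]
force: [0.4, 0.3, -1.3]
opening: 35.8
finger_force: 60.4
time_s: 28.85
eef_pos: [557.6, -290.7, 152.6]
eef_rot: [3.141, -0.0, -3.139]
force: [0.4, -0.5, -1.3]
opening: 35.5
finger_force: 60.5
```

View pics/w10.png

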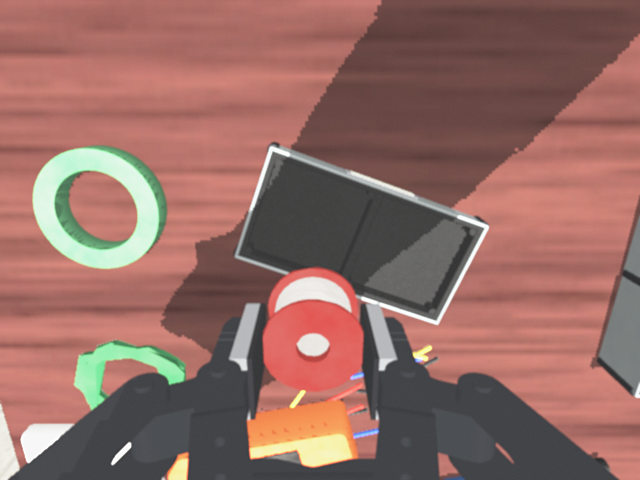

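```bash
python3 -c "
from h import *
P=[world('w10',u,v,20)[:2] for u,v in((273,145),(487,226),(436,323),(236,257))]
P=np.array(P);o=P.mean(0);d=P[1]+P[2]-P[0]-P[3];d/=np.linalg.norm(d);print(P.round(),o,d,o+38*d,o-38*d)"
```

```text
[[ 505. -317.]
 [ 560. -171.]
 [ 636. -199.]
 [ 583. -345.]] [ 570.97769114 -258.00838415] [0.3447635  0.93868958] [ 584.078704   -222.33818003] [ 557.87667827 -293.67858827]
```

```bash
python3 -m jog '[[[0,-0.006,0.15,0,0,0],[0,-0.006,0.28,0,0,0],[0,-0.006,0.315,0,0,0],[0,-0.006,0.326,0,0,0],[0,-0.006,0.326,0,0,0],[0,-0.006,0.326,0,0,0]]]'; python3 -m jog '[[[0,0,0,0,0,0],[0,0,0,0,0,0],[0,0,0,0,0,0],[0,0,-0.1,0,0,0],[0,0,-0.25,0,0,0],[0,0,-0.325,0,0,0],[0,0,-0.325,0,0,0]]]' 0.2;
```

```text
time_s: 29.65
eef_pos: [558.2, -295.8, 24.5]
eef_rot: [-3.14, 0.002, -3.141]
force: [-0.6, -0.2, -1.0]
opening: 35.5
finger_force: 60.6
time_s: 30.52
eef_pos: [558.5, -296.3, 156.0]
eef_rot: [-3.138, 0.004, -3.141]
force: [0.1, -0.3, 0.7]
opening: 51.6
finger_force: 0.0
```

```bash
python3 -m jog '[[[0.009,0.65,0,0,0,0],[0.009,0.65,0,0,0,0],[0.009,0.65,0,0,0,0],[0.009,0.65,0,0,0,0],[0.009,0.65,0,0,0,0],[0.009,0.65,0,0,0,0]]]' 1; python3 -m jog '[[[0,0.62,0,0,0,0],[0,0.62,0,0,0,0],[0,0.62,0,0,0,0],[0,0.62,0,0,0,0],[0,0.62,0,0,0,0],[0,0.62,0,0,0,0],[0,0.62,0,0,0,0]]]'; python3 -c "
from h import *
snap('wrist','w11');C=cloud('w11')
Q=C.reshape(-1,3);Q=Q[(abs(Q[:,0]-555)<40)&(abs(Q[:,1]-212)<30)]
for a,b in((82,95),(65,81),(10,60)):
  q=Q[(Q[:,2]>a)&(Q[:,2]<b)]; print(len(q),q.min(0).round(1),q.max(0).round(1),np.median(q,0).round(1)) if len(q) else 0
snap('top','top11');C=cloud('top11')
for n,u0,u1,v0,v1,a,b in(('filtcap',300,360,170,215,70,95),('reelG',290,325,170,215,50,70),('redreel',385,455,190,245,25,60)):
  q=C[v0:v1,u0:u1].reshape(-1,3);q=q[(q[:,2]>a)&(q[:,2]<b)];print(n,len(q),np.median(q,0).round(1),np.ptp(q,0).round(1) if len(q) else 0)
"
```

```text
time_s: 31.28
eef_pos: [553.1, -34.7, 151.7]
eef_rot: [3.142, -0.001, -3.14]
force: [-0.2, -0.7, -0.6]
opening: 85.6
finger_force: 0.0
time_s: 32.15
eef_pos: [553.7, 211.0, 152.3]
eef_rot: [-3.141, -0.0, 3.14]
force: [0.6, -0.4, -1.1]
opening: 85.5
finger_force: 0.0
913 [548.6 200.3  82. ] [567.5 220.   89.8] [557.1 210.2  87.2]
279 [548.7 200.3  65. ] [561.3 220.1  81. ] [551.1 210.2  75.1]
1932 [539.6 192.1  10. ] [570.8 228.2  60. ] [545.3 210.2  53.2]
filtcap 180 [642.5 -11.1  78.5] [ 41.7 110.4  18.8]
reelG 210 [641.7  63.3  63.5] [99.3 86.  19. ]
redreel 149 [ 560.1 -292.4   35.8] [ 97.6 146.9  18.2]
```

```bash
python3 -m jog '[[[-0.011,-0.002,0,0,0,0],[-0.011,-0.002,0.1,0,0,0],[-0.011,-0.002,0.2,0,0,0],[-0.011,-0.002,0.28,0,0,0],[-0.011,-0.002,0.32,0,0,0],[-0.011,-0.002,0.33,0,0,0],[-0.011,-0.002,0.33,0,0,0],[-0.011,-0.002,0.33,0,0,0]]]'; python3 -m jog '[[[0,0,0,0,0,0],[0,0,0,0,0,0],[0,0,0,0,0,0],[0,0,0,0,0,0],[0,0,0,0,0,0],[0,0,-0.03,0,0,0],[0,0,-0.1,0,0,0],[0,0,-0.2,0,0,0],[0,0,-0.3375,0,0,0],[0,0,-0.3375,0,0,0]]]' -1
```

```text
time_s: 33.25
eef_pos: [558.7, 212.2, 22.0]
eef_rot: [3.141, 0.002, -3.141]
force: [-0.0, -0.1, -0.5]
opening: 85.5
finger_force: 0.0
time_s: 34.5
eef_pos: [560.2, 212.5, 161.3]
eef_rot: [3.14, 0.008, -3.141]
force: [-0.4, 0.4, -1.0]
opening: 35.0
finger_force: 59.7
```

```bash
python3 -m jog '[[[0,-0.1,0,0,0,0],[0,-0.2,0,0,0,0],[0,-0.3,0,0,0,0],[0,-0.4,0,0,0,0],[-0.03,-0.5,0,0,0,0],[-0.03,-0.535,0,0,0,0],[-0.03,-0.535,0,0,0,0]]]'; python3 -m jog '[[[-0.03,-0.1,0,0,0,0],[-0.0325,-0.2,0,0,0,0],[-0.0325,-0.3,0,0,0,0],[-0.0325,-0.4,0,0,0,0],[-0.0325,-0.5,0,0,0,0],[-0.0325,-0.55,0,0,0,0],[-0.0325,-0.55,0,0,0,0],[-0.0325,-0.55,0,0,0,0],[-0.0325,-0.55,0,0,0,0]]]'; python3 -c "
from h import *
print(status.get_obs()['eef_pos'])
snap('wrist','w12')"
```

```text
time_s: 35.38
eef_pos: [569.3, -2.2, 155.0]
eef_rot: [3.141, -0.001, 3.141]
force: [0.1, 0.2, -0.8]
opening: 34.9
finger_force: 59.9
time_s: 36.5
eef_pos: [583.1, -220.5, 155.6]
eef_rot: [3.141, 0.0, -3.139]
force: [-0.1, -1.2, -1.7]
opening: 34.8
finger_force: 60.1
[ 583.08815491 -220.50647736  155.57518475]
```

```bash
python3 -m jog '[[[-0.002,-0.003,0.12,0,0,0],[-0.002,-0.003,0.24,0,0,0],[-0.002,-0.003,0.29,0,0,0],[-0.002,-0.003,0.315,0,0,0],[-0.002,-0.003,0.326,0,0,0],[-0.002,-0.003,0.326,0,0,0],[-0.002,-0.003,0.326,0,0,0]]]'
```

```text
time_s: 37.42
eef_pos: [584.4, -223.6, 26.4]
eef_rot: [-3.141, 0.002, -3.141]
force: [-0.2, -0.6, -0.9]
opening: 35.1
finger_force: 60.0
```

```bash
python3 -m jog '[[[0,0,0.003,0,0,0],[0,0,0.003,0,0,0],[0,0,0.003,0,0,0]]]';python3 -m jog '[[[0,0,0.003,0,0,0],[0,0,0.003,0,0,0]]]'
```

```text
time_s: 37.8
eef_pos: [583.9, -223.2, 24.2]
eef_rot: [-3.141, 0.0, -3.141]
force: [0.4, 0.4, 1.0]
opening: 35.0
finger_force: 60.0
time_s: 38.05
eef_pos: [583.9, -223.2, 24.1]
eef_rot: [-3.141, 0.001, -3.141]
force: [-4.1, 2.6, 10.5]
opening: 35.0
finger_force: 60.9
```

Contact with the pocket floor; release, rise and check by depth.

```bash
python3 -m jog '[[[0,0,-0.003,0,0,0],[0,0,-0.003,0,0,0],[0,0,-0.003,0,0,0],[0,0,-0.003,0,0,0]]]' 0.2; python3 -m jog '[[[0,0,0,0,0,0],[0,0,-0.05,0,0,0],[0,0,-0.15,0,0,0],[0,0,-0.3,0,0,0],[0,0,-0.325,0,0,0],[0,0,-0.325,0,0,0]]]' 0.3; python3 -m jog '[[[0,0.5,0,0,0,0],[0,0.5,0,0,0,0],[0,0.5,0,0,0,0],[0,0.5,0,0,0,0],[0,0.5,0,0,0,0],[0,0.5,0,0,0,0]]]'; python3 -c "
from h import *
for n in('top','scene'):
  snap(n,n+'13');C=cloud(n+'13').reshape(-1,3)
  for m,x,y,a,b in(('bottlecap',584,-222,76,100),('bottle',584,-222,25,62),('red',558,-294,25,50),('filt',641,-13,70,95),('green',643,62,52,75),('drawer open?',455,29,3,40),('purple1',379,186,45,60),('purple2',368,262,45,60)):
    q=C[(np.hypot(C[:,0]-x,C[:,1]-y)<33)&(C[:,2]>a)&(C[:,2]<b)]
    print(n,m,len(q),*(((q.min(0)+q.max(0))/2).round(),np.ptp(q,0).round(),q[:,2].max().round(1)) if len(q) else ())
"
```

```text
time_s: 38.55
eef_pos: [583.6, -223.0, 23.7]
eef_rot: [3.141, -0.0, -3.141]
force: [0.1, 0.2, -0.4]
opening: 51.4
finger_force: 0.0
time_s: 39.3
eef_pos: [584.4, -223.5, 155.8]
eef_rot: [-3.14, 0.002, -3.141]
force: [1.1, 0.7, -0.4]
opening: 55.6
finger_force: 0.0
time_s: 40.05
eef_pos: [583.4, -24.3, 153.2]
eef_rot: [-3.142, -0.001, 3.141]
force: [-0.6, 0.6, -1.1]
opening: 55.8
finger_force: 0.0
top bottlecap 41 [ 584. -221.   90.] [18. 19. 16.] 97.8
top bottle 82 [ 584. -220.   44.] [36. 35. 37.] 62.0
top red 136 [ 559. -294.   35.] [36. 36. 18.] 43.6
top filt 0
top green 0
top drawer open? 0
top purple1 1 [385. 205.  51.] [0. 0. 0.] 50.8
top purple2 160 [369. 267.  51.] [39. 41. 12.] 56.6
scene bottlecap 0
scene bottle 0
scene red 0
scene filt 12 [652.   2.  76.] [15. 10. 10.] 80.9
scene green 197 [643.  62.  60.] [46. 45. 16.] 68.1
scene drawer open? 0
scene purple1 285 [380. 184.  51.] [43. 41. 13.] 57.6
scene purple2 320 [369. 266.  51.] [41. 40. 12.] 57.2
```

```bash
python3 -c "
from cell import arm
print(arm.job_done())"
```

```text
the job is handed in; nothing more can be done
None
```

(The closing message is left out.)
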